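# Miniature bottles onto their coasters at the home bar

## Task

Put each of the four green miniature bottles into the maple coaster whose well has its shape and size: the stout round one in the large round well, the slim one in the small round well, the square one in the square well and the flat flask in the oblong well. Set each down gently without dropping it, standing upright on the floor of its well, and never let a bottle tip over. Leave the glass tumbler and the copper cup where they stand.

Things in the scene. Friction and masses are not known exactly. Their poses are not given: they have to be found in the camera images.
- round_bottle: Stout round miniature bottle, body diameter 50 mm, total height 90 mm, about 150 g. Loose, upright, green glass, white cap 20 mm across and 16 mm high (all four bottles alike in this). Straight body up to 62 mm, then shoulder, neck and cap. Origin: centre of the underside, z up.
- slim_bottle: Slim round miniature bottle, body diameter 28 mm, total height 96 mm, about 80 g. Loose, upright, green glass, white cap 20 mm across and 16 mm high (all four bottles alike in this). Straight body up to 62 mm, then shoulder, neck and cap. Origin: centre of the underside, z up.
- square_bottle: Square miniature bottle, body 46 x 46 mm with sides along x and y, total height 84 mm, about 150 g. Loose, upright, green glass, white cap 20 mm across and 16 mm high (all four bottles alike in this). Straight body up to 62 mm, then shoulder, neck and cap. Origin: centre of the underside, z up.
- flask_bottle: Flat flask-shaped miniature bottle, body oblong, 32 mm along its x and 64 mm along its y, total height 88 mm, about 140 g. Loose, upright, green glass, white cap 20 mm across and 16 mm high (all four bottles alike in this). Straight body up to 62 mm, then shoulder, neck and cap. Origin: centre of the underside, z up.
- round_coaster: Coaster for the stout round bottle: large round well, diameter 66 mm. Fixed, pale maple, 100 x 100 mm with sides along x and y, 13 mm high (all four alike); well in its middle, 8 mm deep, black rubber floor 5 mm above the counter, 16 mm wider than its bottle. Origin: centre of the underside, z up.
- slim_coaster: Coaster for the slim bottle: small round well, diameter 44 mm. Fixed, pale maple, 100 x 100 mm with sides along x and y, 13 mm high (all four alike); well in its middle, 8 mm deep, black rubber floor 5 mm above the counter, 16 mm wider than its bottle. Origin: centre of the underside, z up.
- square_coaster: Coaster for the square bottle: square well 62 x 62 mm with sides along x and y. Fixed, pale maple, 100 x 100 mm with sides along x and y, 13 mm high (all four alike); well in its middle, 8 mm deep, black rubber floor 5 mm above the counter, 16 mm wider than its bottle. Origin: centre of the underside, z up.
- flask_coaster: Coaster for the flask: oblong well, 48 mm along its x and 80 mm along its y. Fixed, pale maple, 100 x 100 mm with sides along x and y, 13 mm high (all four alike); well in its middle, 8 mm deep, black rubber floor 5 mm above the counter, 16 mm wider than its bottle. Origin: centre of the underside, z up.
- tumbler: Bystander: open clear glass tumbler, 68 mm across the rim, 85 mm high, loose, stands among the bottles. Origin: centre of the underside. The only other thing among the bottles and coasters that is not listed is a flat steel bottle opener, 8 mm thick.
- copper_cup: Bystander: open copper cup without handle, 72 mm across the rim, 80 mm high, loose, stands among the bottles. Origin: centre of the underside.
Not all that is in view belongs to the job. What is shaped like the square_bottle but pink or purple is not meant. What is shaped like the square_coaster but blue is not meant.

How it is judged (in metres and radians):
At the end, for the whole second after the job is handed in: Each bottle stands on the floor of the well of its own coaster: its origin within 14 mm horizontally of the coaster's centre and 2 to 8 mm above the coaster's underside, leaning less than 0.1 rad, and at rest (slower than 20 mm/s) (horizontal distance between round_bottle and round_coaster below 0.014 m and z of round_bottle in the frame of round_coaster between 0.002 and 0.008 m and angle between each of round_bottle, slim_bottle, square_bottle, flask_bottle's own z axis and vertical below 0.1 rad and linear speed of each of round_bottle, slim_bottle, square_bottle, flask_bottle below 0.02 m/s and horizontal distance between slim_bottle and slim_coaster below 0.014 m and z of slim_bottle in the frame of slim_coaster between 0.002 and 0.008 m and horizontal distance between square_bottle and square_coaster below 0.014 m and z of square_bottle in the frame of square_coaster between 0.002 and 0.008 m and horizontal distance between flask_bottle and flask_coaster below 0.014 m and z of flask_bottle in the frame of flask_coaster between 0.002 and 0.008 m); the robot touches nothing.
It fails at once if a bottle is tipped over (leans more than 0.6 rad) (angle between any of round_bottle, slim_bottle, square_bottle, flask_bottle's own z axis and vertical above 0.6 rad).
It fails at once if a bottle is dropped (moves faster than 0.6 m/s with no finger touching it) ((linear speed of round_bottle above 0.6 m/s and contact force between the fingers and round_bottle below 0.05 N) or (linear speed of slim_bottle above 0.6 m/s and contact force between the fingers and slim_bottle below 0.05 N) or (linear speed of square_bottle above 0.6 m/s and contact force between the fingers and square_bottle below 0.05 N) or (linear speed of flask_bottle above 0.6 m/s and contact force between the fingers and flask_bottle below 0.05 N)).
It fails at once if the tumbler or the copper cup is moved by more than 30 mm (distance of any of tumbler, copper_cup from where it was at the start of the episode above 0.03 m).
It also fails if it takes over 128 s, if anything falls off the work surface, if the arm or the gripper's body presses on something with over 40 N, if the wrist force passes 120 N, or if a joint passes its speed limit or range.

## Robot

A 7-joint arm with a two-finger parallel gripper is mounted at the origin on the work surface. World frame = base frame: x ahead of the robot, y to its left, z up, the work surface at z = 0. Lengths are in mm, angles in rad, forces in N, time in s.
With the tool pointing down it reaches from about 400 to 900 mm from the base axis. Payload 5.6 kg.
Tool frame: the origin (TCP) lies midway between the tips of the shut fingers; the grasp point (between the pads) lies 19 mm behind it; z points along the fingers, y is the line along which they close (so a half turn about z gives the same grasp; the last joint's range is limited). The gripper opens to 92 mm and grips with 3 to 60 N. Pads are 20 mm wide; open, the fingers measure 128 mm over their backs; the gripper's body (75 mm by 189 mm) begins 69 mm behind the grasp point.
Start: joints at [1.203, 0.468, -0.012, 1.603, 0.006, 1.071, -0.056], TCP at [207.386, -616.036, 214.592] pointing down, gripper open.
Joint ranges: [-2.53, 2.53], [-0.31, 2.02], [-1.57, 1.55], [0.28, 2.44], [-1.29, 4.43], [0.15, 1.84], [-2.92, 2.92]. Speed limits (rad/s): [2.57, 2.57, 3.14, 3.14, 3.14, 3.14, 3.14].

## Interface

Orientations are given as a rotation vector (axis times angle).
In Python, from cell import robot, grip, kin, viewer gives the robot as it stands. Calls block until the motion is done:
- robot.movep(position, orientation): joint-space move of the TCP to a pose.
- robot.servo_line(position, feed=150, rotation=None): straight line of the TCP; rotation=None keeps the orientation; feed is the mean speed in mm/s.
- robot.goto_joints(angles): joint-space move.
- grip(opening, newtons=None): opening from 0.0 (shut) to 1.0 (fully open); newtons is the grip in N (None keeps the last); returns when the fingers have stopped.
- robot.hold(seconds).
- kin.ik(position, orientation): joint angles nearest the present ones, or None.
- robot.observe(): the state.
- viewer.read_camera(name): name is "scene" or "top"; returns the picture (384x512x3 uint8, red, green, blue); there is no depth.
- viewer.camera_info(name): a dict with "camera_matrix" (3x3 intrinsics, pixels), "k1" (the pictures are not rectified: a ray, as slopes to the right and down, at radius r is drawn at 1 + k1 r^2 times it, then the intrinsics apply), "R" (3x3) and "t" (3): a world point X has camera coordinates R X + t. Camera axes: x right, y down, z forward; pixel columns grow to the right and rows downward; lengths in mm; the calibration is good to about 2 mm. A picture is of the moment at which its call begins. camera_info takes no time and is no camera call.
A pose or a line that the arm cannot do raises robot.IKError and nothing moves.
- robot.job_done(): hands the job in; it is judged then, once.
Trained networks look in the newest picture that a camera, given by its name, has taken for a name from the list of things; names that differ only in an ending like _2 or _b are one class to them, and where a whole thing is asked for, a point or a joint stands for the part that bears it (a point fixed in the world has none). Each returns a list of dicts, best first, with "confidence" (0 to 1); they miss things now and then, are a little off and sometimes report something else, mostly with a low value. They report only what shows in the picture. A call takes as long as a camera call. They do not tell look-alikes from the thing itself.
- viewer.silhouettes(name, camera): "mask" (384x512 bool, what is visible of it).
- viewer.pinpoint(name, camera): "at" ([x, y, z] in mm, in the coordinates of the camera as it stood for that picture, good to about 4 mm: a listed point, or the origin of a listed thing).
The state is a dict: "t": time; "joints": joint angles; "joint_velocities": joint speeds; "joint_torque": joint torques, N m; "tcp_pos": TCP position; "tcp_rot": TCP orientation; "contact_force": force on the tool from outside, world axes, zero at the start; "wrist_torque": the same for the moment, N m; "grip_width": opening from 0.0 (shut) to 1.0 (fully open); "grip_force": force on a finger pad.
Only numpy, scipy, OpenCV 4.12 (cv2) and the standard library are available. Lean on these libraries where they do the work, as an engineer would, in place of code of your own. Each camera call takes 0.05 s, during which the arm holds its last target. There are 200 camera calls.

## Working session

There is one attempt and no reset: what is moved stays moved. The work goes in short steps, each a Python script; the robot and the scene stay as the last script left them, time stands still between calls to the robot, and variables do not carry over. Pictures are saved under pics/ and viewed, at most 14 in all, crops included, and the job is handed in when it is done.

```bash
mkdir -p pics; ls; cat > h.py <<'E'
import numpy as np, cv2
from cell import robot, grip, kin, viewer
def snap(cam,fn):
    im=viewer.read_camera(cam); cv2.imwrite('pics/'+fn,im[:,:,::-1]); return im
def c2w(p,cam):
    i=viewer.camera_info(cam); return np.array(i['R']).T@(np.array(p)-np.array(i['t']))
def proj(X,cam):
    i=viewer.camera_info(cam); c=np.array(i['R'])@np.array(X,float)+np.array(i['t'])
    s=c[:2]/c[2]; s=s*(1+i['k1']*(s@s)); K=np.array(i['camera_matrix'])
    return K[:2,:2]@s+K[:2,2]
def pix2w(uv,z,cam):
    i=viewer.camera_info(cam); K=np.array(i['camera_matrix'],float)
    s=cv2.undistortPoints(np.array([[uv]],float),K,np.array([i['k1'],0,0,0.]))[0,0]
    R=np.array(i['R']);t=np.array(i['t']); d=R.T@np.array([s[0],s[1],1]); o=-R.T@t
    return o+d*(z-o[2])/d[2]
NAMES="round_bottle slim_bottle square_bottle flask_bottle round_coaster slim_coaster square_coaster flask_coaster tumbler copper_cup".split()
E
python3 - <<'E'
from h import *
for c in ("top","scene"):
    snap(c,c+'0.png')
    i=viewer.camera_info(c); print(c,(-np.array(i['R']).T@np.array(i['t'])).round(),i['k1'],np.array(i['camera_matrix']).round(0).tolist())
    for n in NAMES:
        for r in viewer.pinpoint(n,c):
            w=c2w(r['at'],c); print(c,n,round(r['confidence'],2),w.round(0),proj(w,c).round(0))
print(robot.observe()['tcp_rot'],robot.observe()['t'])
E
```

```text
pics
top [ 269.   54. 1165.] -0.08281645984343386 [[370.0, 0.0, 248.0], [0.0, 370.0, 193.0], [0.0, 0.0, 1.0]]
top round_bottle 0.65 [ 529. -381.   -3.] [374. 167.]
top round_bottle 0.36 [ 485. -117.    0.] [294. 179.]
top slim_bottle 0.62 [372. 287.  -1.] [167. 213.]
top square_bottle 0.69 [ 319. -374.    1.] [375. 231.]
top square_bottle 0.64 [ 366. -287.   -1.] [348. 216.]
top square_bottle 0.57 [ 297. -214.    1.] [326. 238.]
top flask_bottle 0.65 [633. 146.  -2.] [213. 134.]
top round_coaster 0.72 [ 664. -147.   -1.] [302. 126.]
top slim_coaster 0.6 [ 484. -119.   -1.] [295. 179.]
top slim_coaster 0.37 [ 367. -285.   -4.] [347. 216.]
top square_coaster 0.81 [695. 482.   1.] [112. 115.]
top square_coaster 0.67 [544. 372.   3.] [142. 160.]
top square_coaster 0.55 [203. 273.  -2.] [170. 268.]
top flask_coaster 0.74 [468.  94.   2.] [228. 184.]
top tumbler 0.6 [568.   1.   1.] [257. 153.]
top copper_cup 0.68 [ 523. -236.   -2.] [331. 168.]
scene [ 825.  758. 1259.] 0.0466272363709961 [[498.0, 0.0, 248.0], [0.0, 498.0, 192.0], [0.0, 0.0, 1.0]]
scene round_bottle 0.71 [ 523. -380.    2.] [172. 119.]
scene slim_bottle 0.59 [367. 285.  -0.] [316. 257.]
scene square_bottle 0.9 [ 320. -374.    1.] [227. 100.]
scene square_bottle 0.59 [ 296. -215.    1.] [254. 128.]
scene flask_bottle 0.81 [629. 147.   1.] [210. 256.]
scene flask_bottle 0.27 [ 519. -236.   -3.] [191. 148.]
scene round_coaster 0.68 [ 668. -149.   -2.] [158. 185.]
scene square_coaster 0.8 [548. 376.  -4.] [275. 314.]
scene square_coaster 0.75 [205. 272.   0.] [361. 230.]
scene square_coaster 0.55 [693. 484.  -1.] [245. 379.]
scene flask_coaster 0.84 [469.  94.  -2.] [252. 219.]
scene tumbler 0.58 [570.   5.  -2.] [208. 210.]
scene copper_cup 0.84 [ 521. -232.   -2.] [191. 149.]
[ 3.10023179e+00  5.07863804e-01 -7.06751538e-05] 1.1
```

View pics/top0.png

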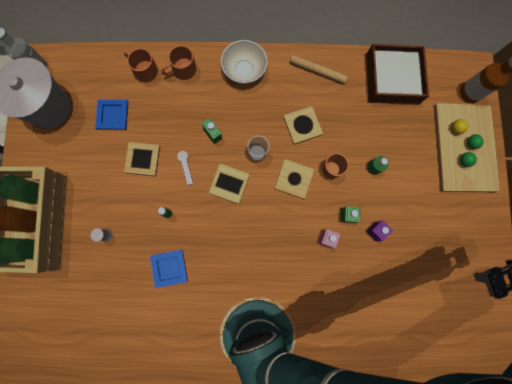

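View pics/scene0.png

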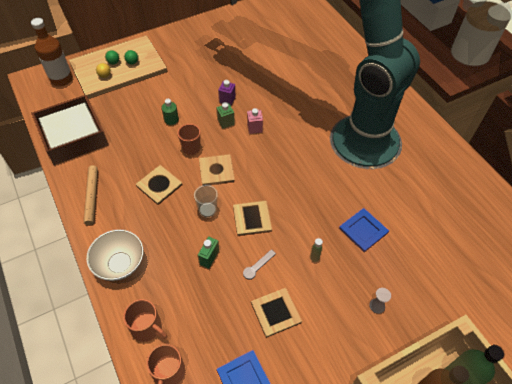

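The top view shows the green square bottle at (351,214), with the purple and pink decoys at (381,231) and (331,239). The maple square coaster is at (142,159), and the blue decoys are at (112,115) and (169,268). The scene camera agrees with this. Next I fit the exact poses, including yaw, to the silhouettes in both cameras.

```bash
cat > fit.py <<'E'
from h import *
import json
from scipy.optimize import minimize
G=dict(round_bottle=(526,-380),slim_bottle=(369,286),square_bottle=(366,-287),flask_bottle=(631,146),round_coaster=(666,-148),
 slim_coaster=(484,-118),square_coaster=(546,374),flask_coaster=(468,94))
def ring(r,z): 
    a=np.linspace(0,2*np.pi,24,endpoint=False); return np.c_[r*np.cos(a),r*np.sin(a),0*a+z]
def box(a,b,z): return np.array([[sx*a/2,sy*b/2,z] for sx in(-1,1) for sy in(-1,1)])
def parts(n):
    if 'coaster' in n: return [np.r_[box(100,100,0),box(100,100,13)]]
    H=dict(r=90,q=84,f=88,l=96)[{'ro':'r','sl':'l','sq':'q','fl':'f'}[n[:2]]]
    f={'ro':lambda z:ring(25,z),'sl':lambda z:ring(14,z),'sq':lambda z:box(46,46,z),'fl':lambda z:box(32,64,z)}[n[:2]]
    cap=np.r_[ring(10,H-16),ring(10,H)]
    return [np.r_[f(0),f(62)],np.r_[f(62),ring(10,H-16)],cap]
S=4
def render(n,p,cam):
    m=np.zeros((384*S,512*S),np.uint8); c,s=np.cos(p[2]),np.sin(p[2]); R=np.array([[c,-s,0],[s,c,0],[0,0,1]])
    for P in parts(n):
        uv=np.array([proj(R@q+[p[0],p[1],0],cam) for q in P])
        h=cv2.convexHull(((uv+.5)*S-.5).astype(np.float32))
        cv2.fillConvexPoly(m,np.round(h*16).astype(np.int32),1,shift=4)
    return m
if __name__=='__main__':
    out={}
    for n,g in G.items():
        M={}
        for cam in('top','scene'):
            viewer.read_camera(cam); best=None
            e=proj([*g,10 if 'coaster' in n else 35],cam)
            for r in viewer.silhouettes(n,cam):
                yx=np.argwhere(r['mask'])
                d=np.hypot(*(yx.mean(0)[::-1]-e))
                if d<12 and (best is None or d<best[0]): best=(d,r['mask'])
            if best: M[cam]=best[1]
        def cost(p,cams):
            c=0
            for k in cams:
                a=render(n,p,k)>0; b=np.kron(M[k],np.ones((S,S)))>0; c+=1-(a&b).sum()/(a|b).sum()
            return c/len(cams)
        res=[]
        for cams in [list(M)]+[[k] for k in M]:
            y0s=[0] if n in('round_bottle','slim_bottle') else np.radians(np.arange(-90,90,45 if 'flask_b' in n else 90)+20)[-2 if 'flask_b' not in n else 0:]
            if 'flask_b' not in n: y0s=list(y0s)+([np.radians(65)] if len(y0s)>1 else [])
            b=min((minimize(cost,[*g,y],args=(cams,),method='Nelder-Mead',options=dict(initial_simplex=[[*g,y],[g[0]+6,g[1],y],[g[0],g[1]+6,y],[*g,y+.35]],maxiter=60)) for y in y0s),key=lambda r:r.fun)
            res.append(b); print(n,cams,b.x[:2].round(1),np.degrees(b.x[2]).round(1),round(b.fun,3),flush=True)
        out[n]=list(res[0].x)
    json.dump(out,open('poses.json','w'))
E
time timeout 560 python3 fit.py
```

```text
Traceback (most recent call last):
  File "fit.py", line 44, in <module>
    b=min((minimize(cost,[*g,y],args=(cams,),method='Nelder-Mead',options=dict(initial_simplex=[[*g,y],[g[0]+6,g[1],y],[g[0],g[1]+6,y],[*g,y+.35]],maxiter=60)) for y in y0s),key=lambda r:r.fun)
  File "fit.py", line 44, in <genexpr>
    b=min((minimize(cost,[*g,y],args=(cams,),method='Nelder-Mead',options=dict(initial_simplex=[[*g,y],[g[0]+6,g[1],y],[g[0],g[1]+6,y],[*g,y+.35]],maxiter=60)) for y in y0s),key=lambda r:r.fun)
           ~~~~~~~~^^^^^^^^^^^^^^^^^^^^^^^^^^^^^^^^^^^^^^^^^^^^^^^^^^^^^^^^^^^^^^^^^^^^^^^^^^^^^^^^^^^^^^^^^^^^^^^^^^^^^^^^^^^^^^^^^^^^^^^^^^^^^^^^^^^^^^^^^^^^
  File "fit.py", line 38, in cost
    a=render(n,p,k)>0; b=np.kron(M[k],np.ones((S,S)))>0; c+=1-(a&b).sum()/(a|b).sum()
      ~~~~~~^^^^^^^
  File "fit.py", line 19, in render
    uv=np.array([proj(R@q+[p[0],p[1],0],cam) for q in P])
                 ~~~~^^^^^^^^^^^^^^^^^^^^^^^
  File "h.py", line 8, in proj
    i=viewer.camera_info(cam); c=np.array(i['R'])@np.array(X,float)+np.array(i['t'])
ValueError: time passes only in moves, steps and waits

real	0m9.835s
user	0m3.992s
sys	0m0.599s
```

```bash
python3 - <<'E'
s=open('h.py').read()
s=s.replace("def snap","from functools import lru_cache\n@lru_cache\ndef info(c): return viewer.camera_info(c)\ndef snap",1)
a,b=s.split("def snap"); s=a+"def snap"+b.replace("viewer.camera_info(","info(")
open('h.py','w').write(s)
f=open('fit.py').read().split('\n')
f=[l for l in f if not l.strip().startswith("if 'flask_b' not in n")]
f=[("            y0s=np.radians([20] if n in('round_bottle','slim_bottle') else [-70,-25,20,65] if n=='flask_bottle' else [20,65])" if 'y0s=[0]' in l else l) for l in f]
open('fit.py','w').write('\n'.join(f).replace("b=np.kron(M[k],np.ones((S,S)))>0","b=M[k]").replace("M[cam]=best[1]","M[cam]=np.kron(best[1],np.ones((S,S)))>0"))
E
time timeout 560 python3 fit.py
```

```text
round_bottle ['top', 'scene'] [ 528.9 -379. ] 13.4 0.093
round_bottle ['top'] [ 528.1 -379. ] 16.1 0.08
round_bottle ['scene'] [ 529.3 -378.2] 37.4 0.102
slim_bottle ['scene'] [372.3 283.9] 27.1 0.251
slim_bottle ['scene'] [372.3 283.9] 27.1 0.251
square_bottle ['top', 'scene'] [ 368.1 -283.5] 85.8 0.151
square_bottle ['top'] [ 368.  -283.8] 88.7 0.059
square_bottle ['scene'] [ 369.8 -287.9] 72.1 0.179
flask_bottle ['top', 'scene'] [633.5 147.5] -51.5 0.095
flask_bottle ['top'] [634.4 147.5] -51.4 0.088
flask_bottle ['scene'] [634.  149.3] -51.7 0.085
round_coaster ['top', 'scene'] [ 665.5 -145.2] 19.4 0.047
round_coaster ['top'] [ 665.  -144.8] 109.2 0.035
round_coaster ['scene'] [ 666. -146.] 20.4 0.055
slim_coaster ['top', 'scene'] [ 485.8 -114.4] 70.6 0.06
slim_coaster ['top'] [ 483.9 -114.4] 71.5 0.058
slim_coaster ['scene'] [ 486.7 -114.4] 71.0 0.042
square_coaster ['top', 'scene'] [546.1 373.8] -5.2 0.046
square_coaster ['top'] [546.2 373.4] 84.9 0.049
square_coaster ['scene'] [546.  374.4] -5.5 0.041
flask_coaster ['top', 'scene'] [468.7  91.8] 70.8 0.062
flask_coaster ['top'] [467.9  90.4] 69.4 0.067
flask_coaster ['scene'] [468.9  93.1] 71.4 0.042
real	1m17.568s
user	0m43.438s
sys	0m0.576s
```

```bash
python3 - <<'E'
import json
from fit import *
P=json.load(open('poses.json')); P['flask_coaster'][2]-=np.pi/2; P['square_bottle']=[368,-284,np.radians(-1.5)]
json.dump(P,open('poses.json','w'))
tiles=[]
for cam in('top','scene'):
    im=viewer.read_camera(cam)[:,:,::-1]; row=[]
    for n in('square_bottle','slim_bottle','flask_coaster','flask_bottle'):
        p=P[n]; u,v=proj([p[0],p[1],25],cam).astype(int)
        I=cv2.resize(im,None,fx=4,fy=4,interpolation=cv2.INTER_NEAREST)
        c,_=cv2.findContours(render(n,p,cam),0,1); cv2.drawContours(I,c,-1,(0,0,255),1)
        if n=='flask_coaster':
            c_,s_=np.cos(p[2]),np.sin(p[2]); q=[proj([p[0]+c_*x-s_*y,p[1]+s_*x+c_*y,13],cam)*4+1.5 for x,y in((-24,-40),(24,-40),(24,40),(-24,40))]
            cv2.polylines(I,[np.array(q,int)],True,(255,0,255),1)
        row.append(I[4*v-100:4*v+100,4*u-100:4*u+100])
    tiles.append(np.hstack(row))
cv2.imwrite('pics/ov.png',np.vstack(tiles))
# ik check of candidate yaws
def rot(c): b=(c+np.pi/2)/2; return np.pi*np.array([np.cos(b),np.sin(b),0])
for n,p in P.items():
    print(n,[(d,kin.ik([p[0],p[1],23],rot(np.radians(d))).round(1)[[0,6]].tolist() if kin.ik([p[0],p[1],23],rot(np.radians(d))) is not None else None) for d in (0,45,90,135,180,225,270,315)])
E
```

```text
round_bottle [(0, [0.8, 0.4]), (45, [0.9, 1.0]), (90, [1.0, 1.7]), (135, [1.3, 2.1]), (180, [0.4, -2.4]), (225, [0.5, -1.7]), (270, [0.6, -1.0]), (315, [0.7, -0.3])]
slim_bottle [(0, [-0.2, -1.2]), (45, [-0.2, -0.5]), (90, [-0.1, 0.3]), (135, [0.1, 0.8]), (180, [0.2, 1.4]), (225, [-0.9, -2.9]), (270, [-0.2, -2.8]), (315, [-0.2, -2.1])]
square_bottle [(0, [0.9, 0.3]), (45, [0.9, 1.0]), (90, [1.1, 1.7]), (135, [1.6, 1.9]), (180, [0.4, -2.4]), (225, [0.5, -1.7]), (270, [0.6, -1.1]), (315, [0.8, -0.4])]
flask_bottle [(0, [0.1, -0.7]), (45, [0.2, 0.0]), (90, [0.3, 0.7]), (135, [0.5, 1.3]), (180, [0.5, 2.0]), (225, [-0.2, -2.8]), (270, [-0.0, -2.1]), (315, [0.1, -1.4])]
round_coaster [(0, [0.5, -0.2]), (45, [0.6, 0.5]), (90, [0.6, 1.3]), (135, [0.9, 1.7]), (180, [0.0, -2.8]), (225, [0.1, -2.2]), (270, [0.3, -1.5]), (315, [0.4, -0.9])]
slim_coaster [(0, [0.6, -0.2]), (45, [0.7, 0.4]), (90, [0.6, 1.3]), (135, [1.1, 1.5]), (180, [0.0, -2.9]), (225, [0.2, -2.2]), (270, [0.3, -1.6]), (315, [0.4, -0.9])]
square_coaster [(0, [-0.1, -1.2]), (45, [-0.1, -0.4]), (90, [-0.1, 0.3]), (135, [0.0, 1.0]), (180, [0.1, 1.7]), (225, [-1.2, -2.4]), (270, [-0.2, -2.6]), (315, [-0.2, -1.9])]
flask_coaster [(0, [0.2, -0.7]), (45, [0.2, 0.1]), (90, [0.2, 0.8]), (135, [0.6, 1.2]), (180, [0.7, 1.9]), (225, [-0.1, -2.8]), (270, [0.1, -2.2]), (315, [0.2, -1.6])]
```

View pics/ov.png

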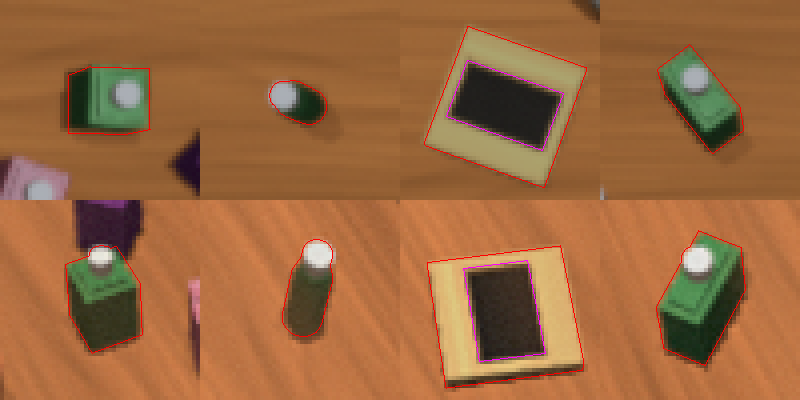

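The overlays match in both views, including the oblong well's long axis and the flask's yaw. I start with the round bottle.

```bash
cat > act.py <<'E'
from h import *
import json
P=json.load(open('poses.json'))
ZG,ZC=23,190
def rot(c): b=(c+np.pi/2)/2; return np.pi*np.array([np.cos(b),np.sin(b),0])
def go(x,y,z,c,feed=220):
    try: robot.servo_line([x,y,z],feed=feed,rotation=rot(c))
    except robot.IKError as e: print('line refused',e); robot.movep([x,y,z],rot(c))
def pick(n,c,N=20):
    x,y,_=P[n]; grip(1.0); go(x,y,ZC,c); go(x,y,ZG,c,120)
    grip(0.0,N); o=robot.observe(); print(n,'width',round(o['grip_width']*92,1),'F',round(o['grip_force'],1),o['tcp_pos'],o['t'])
    go(x,y,ZG+15,c,40); go(x,y,ZC,c,150); o=robot.observe(); print('lifted width',round(o['grip_width']*92,1),o['contact_force'])
def place(n,c):
    x,y,_=P[n]; go(x,y,ZC,c); go(x,y,ZG+20,c,120); go(x,y,ZG+5.5,c,25)
    robot.hold(.3); o=robot.observe(); print('down',o['contact_force'],o['tcp_pos'],round(o['grip_width']*92,1))
    grip(1.0); robot.hold(.2); go(x,y,ZG+40,c,60); go(x,y,ZC,c); print(robot.observe()['t'])
E
python3 - <<'E'
from act import *
x,y,_=P['round_bottle']
robot.movep([x,y,ZC],rot(0)); pick('round_bottle',0)
snap('scene','r1.png')
E
```

```text
round_bottle width 49.7 F 20.0 [ 528.80306753 -378.95133694   22.98502152] 7.2
lifted width 49.9 [-0.31059978 -0.14872787 -1.85499062]
```

View pics/r1.png

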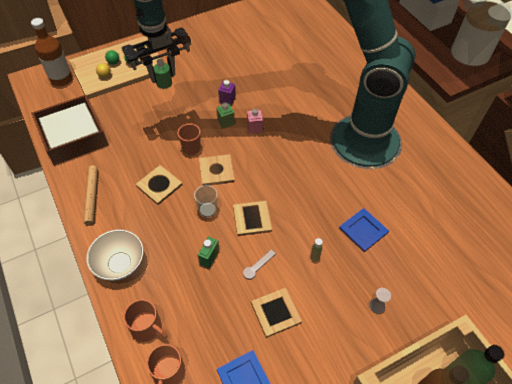

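The round bottle hangs upright in the gripper at (163,75). The grip is 50 mm wide and the load reads about 1.9 N. I place it now.

```bash
python3 - <<'E'
from act import *
place('round_coaster',0)
go(P['square_bottle'][0],P['square_bottle'][1],ZC,P['square_bottle'][2])
snap('scene','r2.png')
pick('square_bottle',P['square_bottle'][2])
E
```

```text
down [ 0.00702153 -0.01490597 -0.62392435] [ 665.47461384 -145.19753698   28.54369718] 49.5
15.1417
square_bottle width 46.0 F 19.9 [ 368.11242085 -284.03896459   23.02590113] 19.5917
lifted width 45.7 [-0.56650554  0.2010674  -1.15329233]
```

View pics/r2.png

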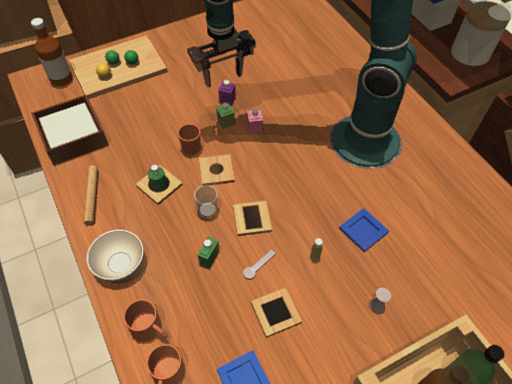

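The round bottle stands in its well at (156,178). The square bottle is gripped at 46 mm. I carry on with the square, slim and flask bottles.

```bash
python3 - <<'E'
from act import *
place('square_coaster',P['square_coaster'][2])
d=np.pi/4
pick('slim_bottle',d); place('slim_coaster',d)
pick('flask_bottle',P['flask_bottle'][2])
snap('scene','r3.png')
E
```

```text
down [-0.35184312 -0.54606411 -1.72161234] [546.11673307 373.81230011  28.56113581] 46.2
29.3917
slim_bottle width 27.6 F 20.0 [372.33327331 283.93728423  22.97560203] 33.175
lifted width 27.3 [ 0.18047899 -1.01278992 -1.61698919]
down [0.18542827 0.33172509 0.0552484 ] [ 485.79124614 -114.45153      28.5727199 ] 27.7
41.9917
flask_bottle width 31.8 F 20.0 [633.38688141 147.68277284  22.96625813] 46.575
lifted width 31.8 [ 0.66575592 -0.96645322 -2.22085218]
```

View pics/r3.png

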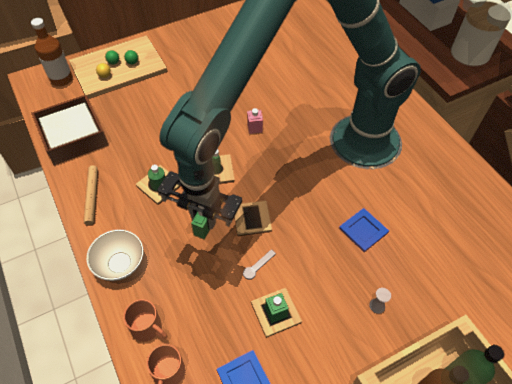

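The square bottle stands in its coaster at (277,305). The flask is in the gripper at (200,224). The slim bottle is partly hidden at (217,160), so I check it at the end.

```bash
python3 - <<'E'
from act import *
place('flask_coaster',P['flask_coaster'][2])
go(420,420,250,P['flask_coaster'][2])
im={c:snap(c,c+'_end.png') for c in('scene','top')}
for c in im:
    viewer.read_camera(c)
    for n in('round','slim','square','flask'):
        q=P[n+'_coaster']
        print(c,n,[((c2w(r['at'],c)-[q[0],q[1],0]).round(0).tolist(),round(r['confidence'],2)) for r in viewer.pinpoint(n+'_bottle',c)])
    for n in('tumbler','copper_cup'): print(c,n,[c2w(r['at'],c).round(0) for r in viewer.pinpoint(n,c)])
a=cv2.resize(im['scene'][120:340,110:330,::-1],(400,400)); b=cv2.resize(im['top'][90:250,120:360,::-1],(400,267))
cv2.imwrite('pics/end.png',np.hstack([a,np.vstack([b,np.zeros((133,400,3),np.uint8)])]))
print(robot.observe()['t'])
E
```

```text
down [-0.39459895  0.36335755 -2.28162756] [468.71465736  91.75824785  28.57038467] 31.6
54.3
scene round [([0.0, 2.0, 6.0], 0.93)]
scene slim [([-3.0, 2.0, 5.0], 0.56)]
scene square [([-226.0, -746.0, -3.0], 0.76)]
scene flask [([-2.0, 1.0, 5.0], 0.53), ([78.0, 284.0, 4.0], 0.45), ([77.0, 288.0, -3.0], 0.3)]
scene tumbler [array([570.,   4.,  -1.])]
scene copper_cup [array([ 518., -236.,   -3.]), array([ 481., -115.,    5.])]
top round [([-2.0, -4.0, 3.0], 0.77)]
top slim [([-2.0, 4.0, 7.0], 0.69)]
top square [([-229.0, -748.0, 2.0], 0.86), ([-247.0, -589.0, 1.0], 0.86), ([-5.0, -1.0, 2.0], 0.64)]
top flask [([-0.0, -3.0, 3.0], 0.76)]
top tumbler [array([570.,   4.,  -2.])]
top copper_cup [array([ 521., -238.,   -4.])]
56.7833
```

View pics/end.png

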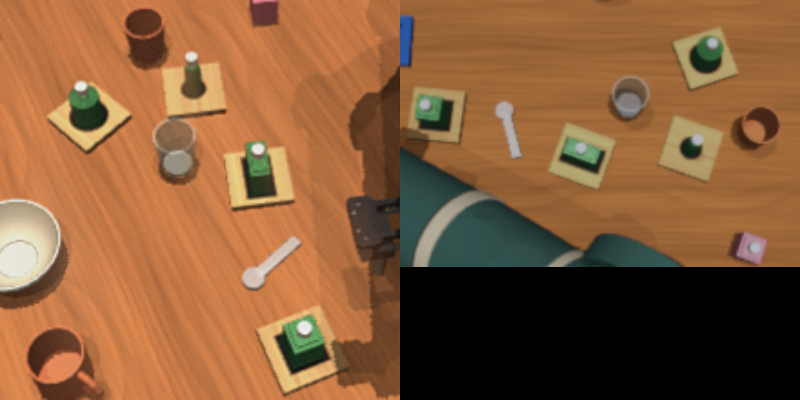

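All four bottles stand upright in their own wells: in the crop, round (87,105), slim (192,75), flask (259,170) and square (304,345). The tumbler and copper cup haven't moved.

```bash
python3 -c "
from cell import robot
print(robot.job_done())"
```

```text
the job is handed in; nothing more can be done
None
```

I handed the job in at about 57 s: all four green bottles stand upright in their own coasters, measured within about 5 mm of centre, and the tumbler and copper cup did not move; no verdict was returned.

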